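# Queue the specimen pots in the microscope loader's lane

## Robot

A 6-joint arm with a two-finger parallel gripper is mounted at the origin on the work surface. World frame = base frame: x ahead of the robot, y to its left, z up, the work surface at z = 0. Lengths are in m, angles in degrees, forces in N, time in s.
With the tool pointing down it reaches from about 0.325 to 0.85 m from the base axis. Payload 15.5 kg.
Tool frame: the origin (TCP) lies at the very end of the fingers, on their centre line; the grasp point (between the pads) lies arm.grip_depth behind it (arm.grip_depth is the distance from the TCP to the grasp point, in m); z points along the fingers, y is the direction in which the jaws open and shut (so a half turn about z gives the same grasp; the last joint's range is limited). The gripper opens to 91 mm and grips with 3 to 60 N. Pads are 32 mm wide; open, the fingers measure 118 mm over their backs; the gripper's body (76 mm by 178 mm) begins 60 mm behind the grasp point.
Start: joints at [58.012, 28.281, 77.091, -0, 74.628, -5.472], TCP at [0.279, 0.559, 0.214] pointing down, gripper open.
Joint ranges: [-166.48, 166.48], [-47.26, 123.95], [12.59, 153.08], [-70.14, 250.14], [6.76, 159.57], [-176.63, 176.63]. Speed limits (degrees/s): [108.29, 108.29, 147.25, 172.46, 172.46, 172.46].

## Interface

Orientations are given as a 3x3 rotation matrix whose columns are the frame's x, y, z axes.
In Python, from rig import arm gives the robot as it stands. Calls block until the motion is done:
- arm.move_to(position, orientation): joint-space move of the TCP to a pose.
- arm.move_l(position, orientation=None, feed=0.15): straight line of the TCP; orientation=None keeps the orientation; feed is the mean speed in m/s.
- arm.move_joints(angles): joint-space move.
- arm.grip(opening): finger opening in m; the grip force is fixed at half the most; returns when the fingers have stopped.
- arm.sleep(seconds).
- arm.solve_ik(position, orientation): joint angles nearest the present ones, or None.
- arm.snapshot(name): name is "side" or "top" or "wrist"; returns the picture (480x640x3 uint8, red, green, blue); there is no depth.
- arm.get_calibration(name): a dict with "intrinsics" (3x3 intrinsics, pixels), "cam_to_world" (4x4, takes a point from camera to world coordinates). Camera axes: x right, y down, z forward; pixel columns grow to the right and rows downward; lengths in m; the calibration is good to about 2 mm. A picture is of the moment at which its call begins: read the wrist's pose just before it. get_calibration takes no time and is no camera call; for the wrist camera it gives the pose at the moment of the call.
A pose or a line that the arm cannot do raises arm.Unreachable and nothing moves.
- arm.sign_off(): hands the job in, once; it reports no verdict.
Readings, each from a call of its own:
- arm.current_t(): time.
- arm.current_joint_positions(): joint angles.
- arm.current_dq(): joint speeds.
- arm.current_tau(): joint torques, N m.
- arm.current_ee_pos(): TCP position.
- arm.current_tool_rot(): TCP orientation.
- arm.current_force(): force on the tool from outside, world axes, zero at the start.
- arm.current_torque(): the same for the moment, N m.
- arm.current_width(): finger opening in m.
Only numpy, scipy, OpenCV 4.12 (cv2) and the standard library are available. Lean on these libraries where they do the work, as an engineer would, in place of code of your own. Each camera call takes 0.05 s, during which the arm holds its last target.

## Task

First turn the loader's dial back until its pointer stands at the zero mark. Then slide the three specimen pots one by one into single file between the lane's guide rails: the shortest first, fully home against the stop, then the middle-sized one up against it, then the tallest up against that. The samples inside have settled, so keep the pots upright and sliding on the bench, never lifted or tipped, and leave the dropper bottle, the oil jar and the slide box where they stand.

Things in the scene. Friction and masses are not known exactly. Their poses are not given: they have to be found in the camera images.
- loader: the fixed white loader housing with the lane before it. Origin: foot of the stop face (the housing's front) on the lane's centre line at bench height. x axis: along the lane from the mouth into the stop; y: left of that; z up. The housing reaches from x = 0 to 130 mm, y = -80 to 80 mm, 70 mm high. It stands differently each time, x axis within about 20 degrees of world +y.
- stop (a point): the same point and axes as loader. Two parallel aluminium rails, 57 mm apart inside, 6 mm thick, 52 mm high, run from x = -165 mm to the stop face at x = 0, y = 0 midway; outward of x = -165 they flare (50 mm long pieces, 0.45 rad each side) to a mouth 100 mm wide inside, 115 mm outside, at x = -210 mm. The lane has no floor: pots slide on the bench.
- dial (a joint): the dial on top of the housing, rad; 0 = pointer at the zero mark (the long broad white mark towards the lane, on the -x side in the axes of point stop); grows anticlockwise seen from above, range -1.7 to 1.7; starts turned anticlockwise by 0.6 to 1.4; light friction (0.03 N m) holds it where it is left.
- dial_grip (a point): point on the dial's vertical axis at gripping height, 96.5 mm above the bench, 66 mm behind the stop face on the lane's centre line. Black skirt, 50 mm diameter, 8 mm high, with a bar grip on it 44 mm long, 12 mm wide, 26 mm high, top 106.5 mm above the bench. x axis: along the bar; the bar's -x end is the pointer (white line). Turns with the dial.
- pot_short: the shortest of three plain round screw-lid specimen pots, all white plastic with a thin grey band under the lid, upright cylinder 50 mm in diameter and 42 mm high, about 0.1 to 0.2 kg; loose on the bench, may be anywhere among the other things. Origin: centre of its underside, z up.
- pot_medium: the middle-sized of three plain round screw-lid specimen pots, all white plastic with a thin grey band under the lid, upright cylinder 50 mm in diameter and 54 mm high, about 0.1 to 0.2 kg; loose on the bench, may be anywhere among the other things. Origin: centre of its underside, z up.
- pot_tall: the tallest of three plain round screw-lid specimen pots, all white plastic with a thin grey band under the lid, upright cylinder 50 mm in diameter and 66 mm high, about 0.1 to 0.2 kg; loose on the bench, may be anywhere among the other things. Origin: centre of its underside, z up.
- dropper: bystander: small loose clear plastic bottle with a white cap, 34 mm in diameter, 75 mm high; leave it. Origin: centre of its underside.
- oil_jar: bystander: small loose amber glass jar with a black lid, 40 mm in diameter, 60 mm high; leave it. Origin: centre of its underside.
- slide_box: bystander: loose flat blue box with a grey lid, 37 mm along its x, 93 mm along its y, 34 mm high; leave it. Origin: centre of its underside.
There are look-alikes about, which are no part of the job. What is shaped like the pot_short but brown or yellow is not meant.

How it is judged:
By the outcome, as a careful person would: the job done as asked, in the order asked, and still so for the second after the job is handed in, with the robot touching nothing.
It also fails if it takes over 72 s, if anything falls off the work surface, if the arm or the gripper's body presses on something with over 40 N, if the wrist force passes 120 N, or if a joint passes its speed limit or range.

## Working session

There is one attempt and no reset: what is moved stays moved. The work goes in short steps, each a Python script; the robot and the scene stay as the last script left them, time stands still between calls to the robot, and variables do not carry over. Pictures are saved under pics/ and viewed, and the job is handed in when it is done.

```bash
ls; mkdir -p pics; python3 - <<'E'
from rig import arm
import cv2
for n in ("top","side","wrist"):
    c=arm.get_calibration(n); print(n,c["intrinsics"].tolist() if hasattr(c["intrinsics"],'tolist') else c["intrinsics"]); print(c["cam_to_world"])
    cv2.imwrite(f"pics/{n}0.png",arm.snapshot(n)[:,:,::-1])
print(arm.grip_depth,arm.current_t(),arm.current_tool_rot(),arm.current_width())
E
```

```text
pics
top [[435.17057673243824, 0.0, 331.5004353194339], [0.0, 435.17057673243824, 235.63808965535395], [0.0, 0.0, 1.0]]
[[-0.00851745 -0.99491842  0.10032341  0.46904377]
 [-0.99987173  0.00983455  0.01264126 -0.01087229]
 [-0.01356366 -0.10020287 -0.99487457  0.99817963]
 [ 0.          0.          0.          1.        ]]
side [[574.2695832773711, 0.0, 315.90002796932333], [0.0, 574.2695832773711, 238.42422930189343], [0.0, 0.0, 1.0]]
[[ 0.9016459  -0.24305173  0.35771571  0.11328596]
 [-0.43214739 -0.47415118  0.76709145 -0.95657595]
 [-0.01683158 -0.84623077 -0.53255063  0.736099  ]
 [ 0.          0.          0.          1.        ]]
wrist [[373.2294081370947, 0.0, 323.9169096247364], [0.0, 373.2294081370947, 239.31764196106226], [0.0, 0.0, 1.0]]
[[ 4.45410762e-01  8.56860798e-01  2.59612837e-01  2.04953091e-01]
 [ 8.95325943e-01 -4.26001992e-01 -1.30052905e-01  5.95831005e-01]
 [-8.41649719e-04  2.90365072e-01 -9.56915574e-01  3.84244545e-01]
 [ 0.00000000e+00  0.00000000e+00  0.00000000e+00  1.00000000e+00]]
0.0188 0.15 [[-8.94815692e-01  4.46435519e-01 -4.53802893e-04]
 [ 4.46435746e-01  8.94815338e-01 -7.96541991e-04]
 [ 5.04651523e-05 -9.15352106e-04 -9.99999580e-01]] 0.09119406627779233
```

View pics/top0.png

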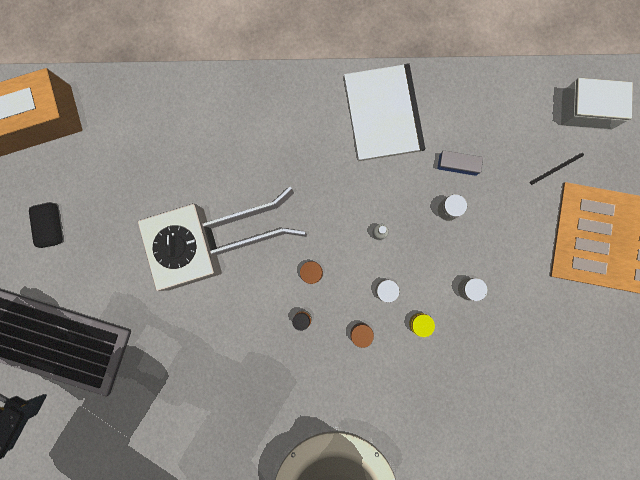

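View pics/side0.png

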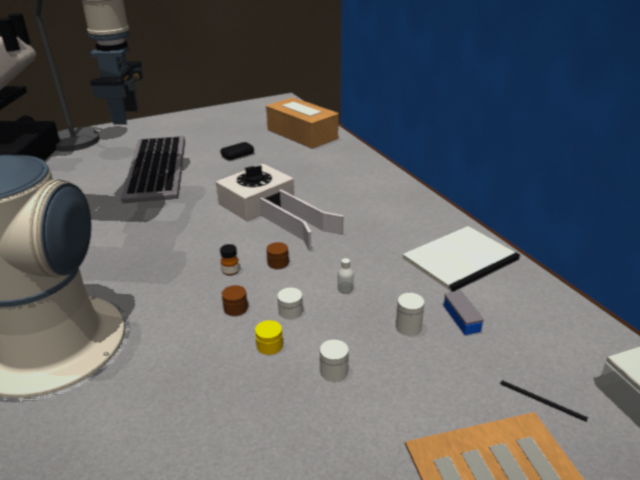

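View pics/wrist0.png

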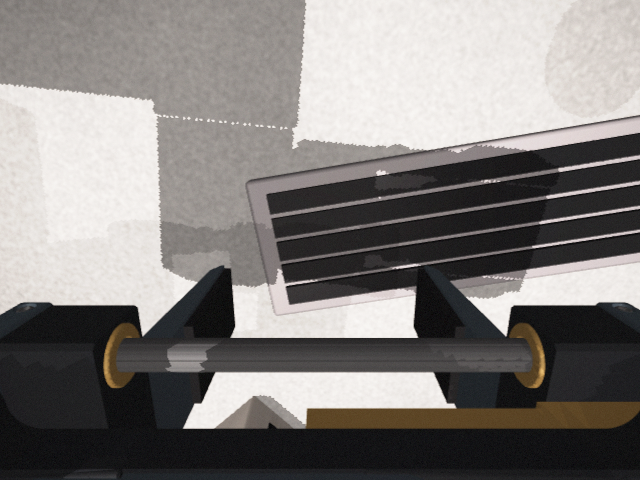

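Top view: loader at about (177,247) with the lane opening right. White pots are at (388,291), (475,289) and (455,206). The dropper is at (380,231), the oil jar at (301,321), the slide box at (460,162), and brown/yellow decoys sit between. Next I'll enlarge crops to measure.

```bash
python3 - <<'E'
import cv2
t=cv2.imread("pics/top0.png"); s=cv2.imread("pics/side0.png")
cv2.imwrite("pics/c1.png",cv2.resize(t[180:310,120:320],None,fx=4,fy=4,interpolation=cv2.INTER_CUBIC))
cv2.imwrite("pics/c2.png",cv2.resize(t[140:345,350:500],None,fx=2.9,fy=2.9,interpolation=cv2.INTER_CUBIC))
cv2.imwrite("pics/c3.png",cv2.resize(s[150:270,200:360],None,fx=5,fy=5,interpolation=cv2.INTER_CUBIC))
cv2.imwrite("pics/c4.png",cv2.resize(s[250:390,210:500],None,fx=2.75,fy=2.75,interpolation=cv2.INTER_CUBIC))
E
```

```text
(no output)
```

View pics/c1.png

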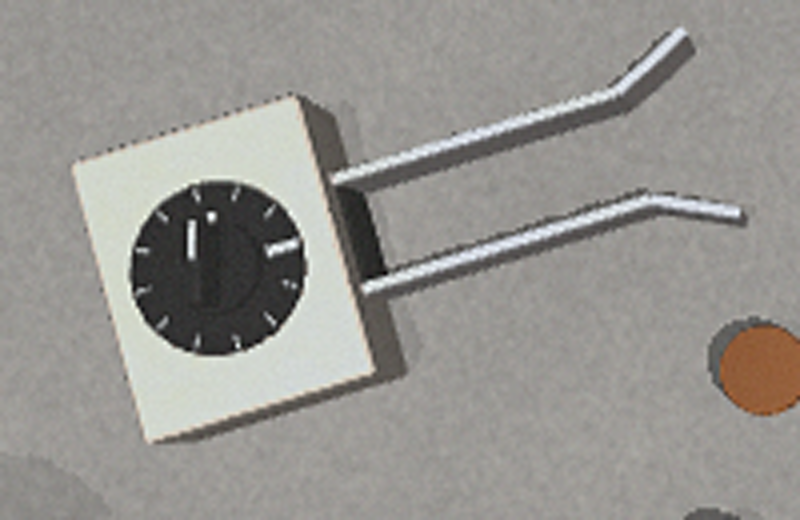

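View pics/c2.png

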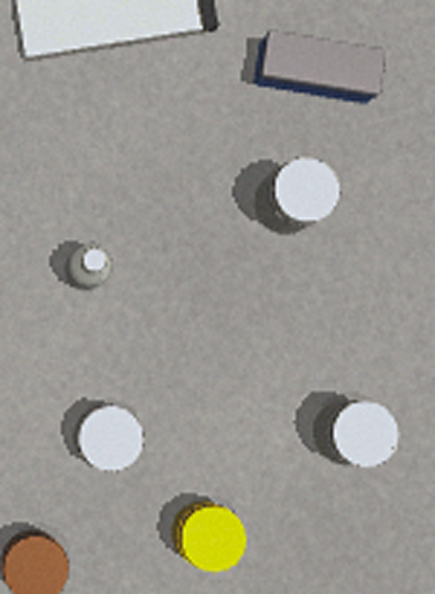

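View pics/c3.png

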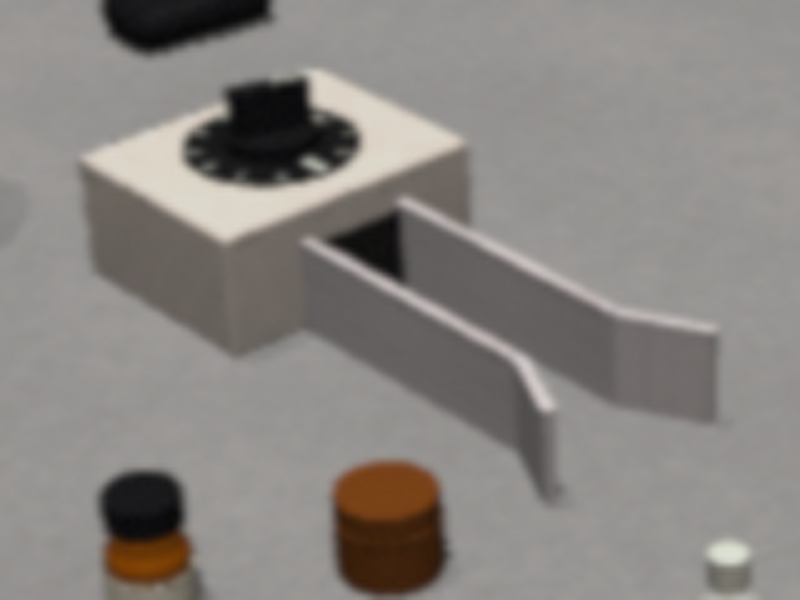

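View pics/c4.png

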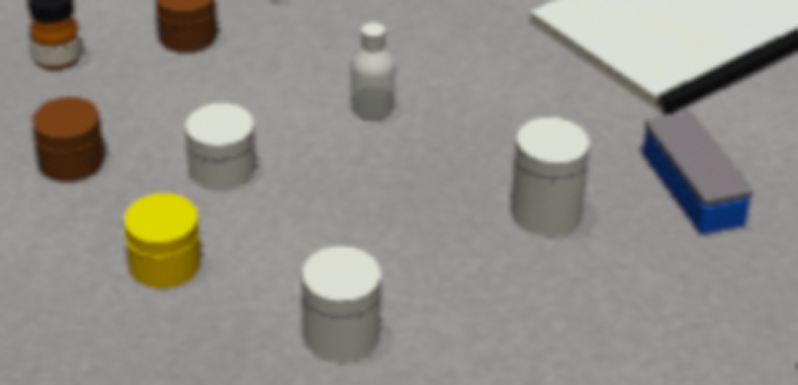

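```bash
cat > h.py <<'E'
import numpy as np, cv2
CAL={"top":(np.array([[435.17057673,0,331.50043532],[0,435.17057673,235.63808966],[0,0,1]]),np.array([[-0.00851745,-0.99491842,0.10032341,0.46904377],[-0.99987173,0.00983455,0.01264126,-0.01087229],[-0.01356366,-0.10020287,-0.99487457,0.99817963],[0,0,0,1]])),
"side":(np.array([[574.26958328,0,315.90002797],[0,574.26958328,238.42422930],[0,0,1]]),np.array([[0.9016459,-0.24305173,0.35771571,0.11328596],[-0.43214739,-0.47415118,0.76709145,-0.95657595],[-0.01683158,-0.84623077,-0.53255063,0.736099],[0,0,0,1]]))}
def ray(c,p):
    K,T=CAL[c] if isinstance(c,str) else c
    d=T[:3,:3]@np.linalg.solve(K,[p[0],p[1],1.]); return T[:3,3],d/np.linalg.norm(d)
def atz(c,p,z):
    o,d=ray(c,p); return o+d*(z-o[2])/d[2]
def tri(obs):
    A=np.zeros((3,3));b=np.zeros(3);R=[ray(*o) for o in obs]
    for o,d in R:
        M=np.eye(3)-np.outer(d,d);A+=M;b+=M@o
    x=np.linalg.solve(A,b)
    return x,[np.linalg.norm((np.eye(3)-np.outer(d,d))@(x-o))*1e3 for o,d in R]
def proj(c,X):
    K,T=CAL[c] if isinstance(c,str) else c
    q=K@(T[:3,:3].T@(np.asarray(X)-T[:3,3])); return q[:2]/q[2]
E
python3 - <<'E'
from h import *
np.set_printoptions(precision=4,suppress=True)
t1=lambda x,y:(120+x/4,180+y/4); t2=lambda x,y:(350+x/2.9,140+y/2.9)
s3=lambda x,y:(200+x/5,150+y/5); s4=lambda x,y:(210+x/2.75,250+y/2.75)
P={"short":(t2(111,438),s4(220,125)),"med":(t2(365,434),s4(341,273)),"tall":(t2(307,189.5),s4(552,141)),
"A near right":(t1(375,374),s3(230,242)),"B":(t1(300,95),s3(465,145)),"C":(t1(72,165),s3(320,70)),"D":(t1(150,442),s3(82,160)),
"mouthfar":(t1(683,32),s3(716,330)),"mouthnear":(t1(742,213),s3(550,408)),"dropcap":(t2(95,260),s4(373,30)),"disc":(t1(218,268),s3(271,147))}
for k,(a,b) in P.items():
    x,e=tri([("top",a),("side",b)]); print(k,x,np.round(e,1))
print("boxcorners", [atz("top",t2(*p),.034)[:2] for p in ((268,30),(385,46),(378,95),(258,78))])
for n,p in (("brown1",(310.5,272)),("brown2",(362,335)),("yellow",(423.5,325)),("jar",(301,321))): print(n,atz("top",p,.045)[:2])
E
```

```text
short [ 0.4435 -0.1216  0.0409] [0.5 0.5]
med [ 0.4452 -0.3078  0.0536] [0.5 0.5]
tall [ 0.6263 -0.2685  0.065 ] [0. 0.]
A near right [0.4863 0.2524 0.0682] [2.5 2.5]
B [0.6354 0.2973 0.0676] [0.1 0.1]
C [0.5998 0.4198 0.0679] [1.6 1.6]
D [0.4496 0.3727 0.0684] [0.8 0.8]
mouthfar [0.6726 0.0899 0.0519] [1.4 1.4]
mouthnear [0.5708 0.0575 0.0547] [0.9 0.9]
dropcap [ 0.5741 -0.1087  0.0746] [0.2 0.2]
disc [0.542  0.3384 0.0698] [0.5 0.5]
boxcorners [array([ 0.7579, -0.2514]), array([ 0.7439, -0.3417]), array([ 0.7051, -0.3346]), array([ 0.7197, -0.2423])]
brown1 [0.4858 0.0478]
brown2 [ 0.3498 -0.0625]
yellow [ 0.37  -0.195]
jar [0.3804 0.0687]
```

Heights come out at 41, 54 and 65 mm, so short is (0.4435,-0.1216), medium (0.445,-0.308) and tall (0.626,-0.2685). The loader yaw is about 106.5°. Next is a wrist close-up of the dial.

```bash
cat >> h.py <<'E'
def R(yaw):
    a=np.radians(yaw); y=np.array([np.cos(a),np.sin(a),0]); z=np.array([0,0,-1.]); return np.c_[np.cross(y,z),y,z]
def wshot(arm,name):
    c=arm.get_calibration("wrist"); im=arm.snapshot("wrist")[:,:,::-1]
    cv2.imwrite(f"pics/{name}.png",im); np.savez(f"pics/{name}.npz",K=c["intrinsics"],T=c["cam_to_world"]); return im
def wcal(name):
    d=np.load(f"pics/{name}.npz"); return d["K"],d["T"]
E
python3 - <<'E'
from rig import arm
from h import *
print(R(63.4))
arm.move_to([0.63,0.35,0.25],R(90)); wshot(arm,"w1")
arm.move_to([0.65,0.24,0.25],R(90)); wshot(arm,"w2")
print(arm.current_t(),arm.current_joint_positions())
E
```

```text
[[-0.89415424  0.44775909  0.        ]
 [ 0.44775909  0.89415424  0.        ]
 [ 0.          0.         -1.        ]]
2.2917 [ 1.53694835e+01  3.24501670e+01  6.35459502e+01  1.78371619e-02
  8.39952482e+01 -7.46503222e+01]
```

View pics/w1.png

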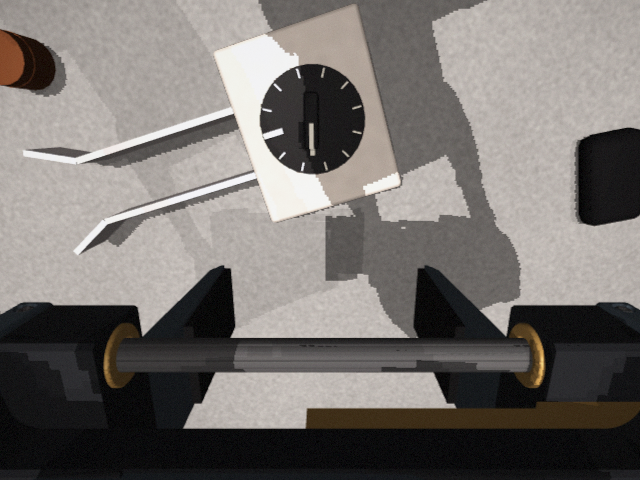

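View pics/w2.png

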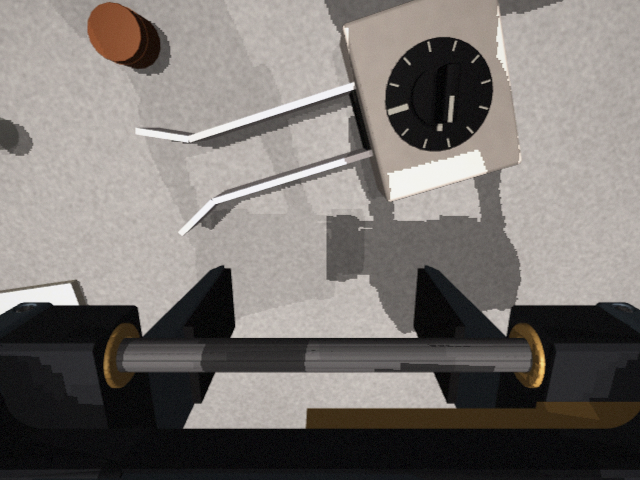

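```bash
python3 - <<'E'
import cv2
a=cv2.imread("pics/w1.png")[55:185,240:390]; b=cv2.imread("pics/w2.png")[25:165,365:515]
cv2.imwrite("pics/d1.png",cv2.resize(a,None,fx=4,fy=4,interpolation=cv2.INTER_CUBIC))
cv2.imwrite("pics/d2.png",cv2.resize(b,None,fx=4,fy=4,interpolation=cv2.INTER_CUBIC))
c=cv2.imread("pics/w2.png")[70:250,120:400]
cv2.imwrite("pics/d3.png",cv2.resize(c,None,fx=2.8,fy=2.8,interpolation=cv2.INTER_CUBIC))
E
```

```text
(no output)
```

View pics/d1.png

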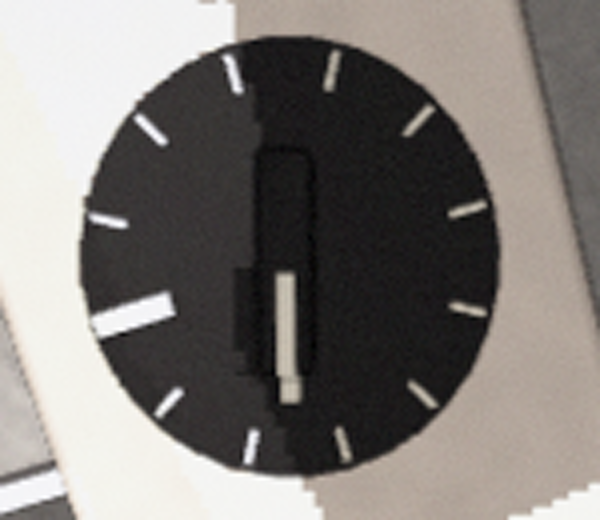

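View pics/d2.png

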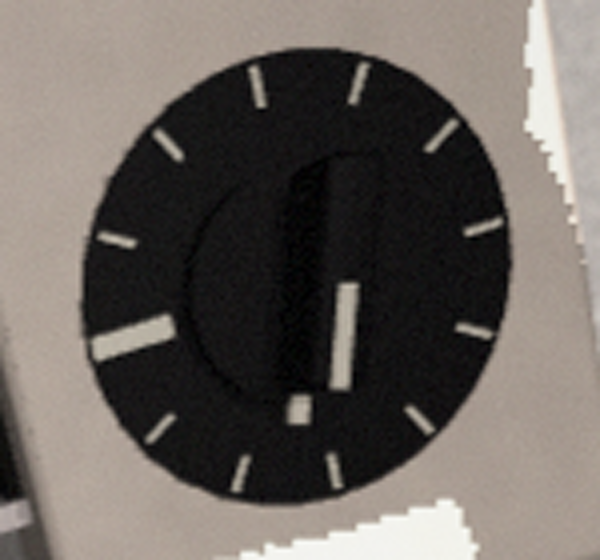

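View pics/d3.png

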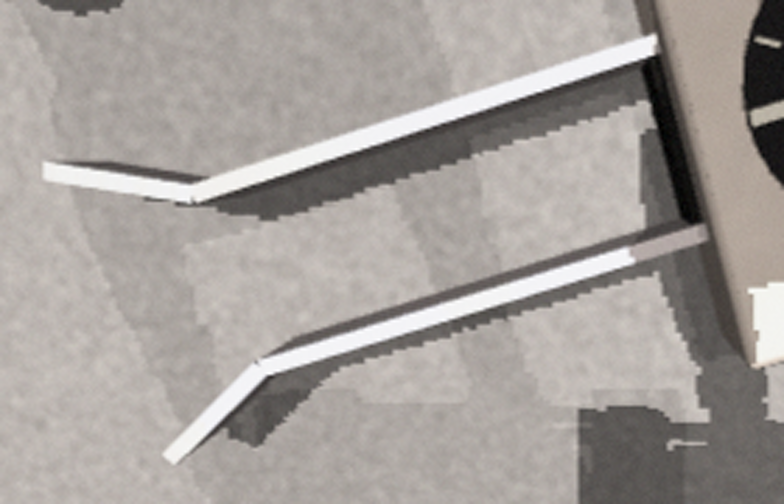

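```bash
python3 - <<'E'
from h import *
np.set_printoptions(precision=4,suppress=True)
a=wcal("w1");b=wcal("w2")
p1=lambda x,y:(240+x/4,55+y/4); p2=lambda x,y:(365+x/4,25+y/4); p3=lambda x,y:(120+x/2.8,70+y/2.8)
for n,u,v in (("ptr in",(285,272),(348,283)),("ptr out",(286,376),(341,388)),("bar top",(285,148),(358,152)),("disc",(290,256),(297,276)),("zero out",(95,327),(92,349)),("zero in",(172,303),(174,325)),("skirt ptr",(291,400),(298,422))):
    x,e=tri([(a,p1(*u)),(b,p2(*v))]); print(n,x,np.round(e,1))
    z=.1065 if n[:2] in("pt","ba") else .0725
    print("   ",atz(a,p1(*u),z)[:2],atz(b,p2(*v),z)[:2])
L=[atz(b,p3(*p),.052) for p in ((197,190),(655,44),(262,367),(705,232))]
print(np.array(L))
for i,j in((0,1),(2,3)): d=L[j]-L[i];print(np.degrees(np.arctan2(d[1],d[0])),np.hypot(*d[:2]))
for k,(off,c) in {"w1":(p1,a)}.items():
    i,o=atz(c,p1(172,303),.0725),atz(c,p1(95,327),.0725); d=i-o;print("zero dir",np.degrees(np.arctan2(d[1],d[0])))
i,o=atz(b,p2(174,325),.0725),atz(b,p2(92,349),.0725); d=i-o;print("zero dir",np.degrees(np.arctan2(d[1],d[0])))
# housing corners w1 at z .07
C=[atz(a,p,.07) for p in ((214,53),(356,5),(400,184),(273,221))]
print(np.array(C))
for i,j in((0,1),(3,2),(0,3),(1,2)): d=C[j]-C[i];print(np.degrees(np.arctan2(d[1],d[0])),np.hypot(*d[:2]))
E
```

```text
ptr in [0.5443 0.3406 0.1067] [0.1 0.1]
    [0.5442 0.3405] [0.5444 0.3407]
ptr out [0.5643 0.3406 0.1085] [0.2 0.2]
    [0.5646 0.3406] [0.5641 0.3412]
bar top [0.5207 0.3407 0.1052] [0.2 0.2]
    [0.521  0.3407] [0.5208 0.3402]
disc [0.5405 0.3405 0.0717] [0.1 0.1]
    [0.5406 0.3406] [0.5405 0.3403]
zero out [0.5557 0.2965 0.0719] [0.2 0.2]
    [0.5559 0.2966] [0.5556 0.2963]
zero in [0.5506 0.3141 0.0727] [0. 0.]
    [0.5506 0.3141] [0.5506 0.3141]
skirt ptr [0.5711 0.3408 0.0809] [0.1 0.1]
    [0.5718 0.3406] [0.571  0.3433]
[[0.5781 0.1122 0.052 ]
 [0.5318 0.2672 0.052 ]
 [0.6393 0.1291 0.052 ]
 [0.592  0.2859 0.052 ]]
106.62829705229862 0.1617935781605401
106.76725878415168 0.16373360614712557
zero dir 106.61378474289803
zero dir 105.72358004943767
[[0.4871 0.2569 0.07  ]
 [0.4509 0.377  0.07  ]
 [0.5985 0.4223 0.07  ]
 [0.6345 0.3016 0.07  ]]
106.74527940823414 0.12548754753913133
106.61091370653531 0.1259773765012961
16.87761910149996 0.15410902307945035
17.05899867041202 0.1544063588532537
```

Dial axis is at (0.542,0.3405), bar pointer at yaw 0°, zero mark at -73.3°, so the dial stands at about 1.28 rad. Lane yaw is 106.7° and the stop is at (0.561,0.277).

```bash
cat >> h.py <<'E'
LY=106.7
L=np.array([np.cos(np.radians(LY)),np.sin(np.radians(LY)),0]); N=np.array([-L[1],L[0],0])
C0=np.array([0.542,0.3405,0]); S0=C0-0.066*L
def lane(x,y=0,z=0): return S0+L*x+N*y+np.array([0,0,z])
E
python3 - <<'E'
from rig import arm
from h import *
p=C0+[0,0,0.086]
arm.grip(0.05)
arm.move_to(C0+[0,0,0.14],R(90)); arm.move_l(p,feed=0.1)
print("pre",arm.current_force(),arm.current_t())
arm.grip(0.005)
print(arm.current_width(),arm.current_force(),arm.current_ee_pos())
for y in (78,66,54,42,30,16.7):
    arm.move_to(p,R(y))
    print(y,arm.current_force(),arm.current_torque()[2],arm.current_ee_pos())
print(arm.current_t())
arm.grip(0.05)
arm.move_l(C0+[0,0,0.14],feed=0.15)
arm.move_to(C0+N*-0.09+[0,0,0.22],R(16.7)); wshot(arm,"w3"); print(arm.current_t())
E
```

```text
pre [0.16504077 0.85823469 0.42922037] 4.525
0.011751811701753797 [-0.95319546 -2.28449449  2.96823365] [0.54197935 0.34032549 0.08612497]
78 [-0.7968243  -2.18296742  4.85771023] -0.014716685353923143 [0.54202318 0.34036894 0.08612608]
66 [-0.72155083 -3.69399492  5.75949893] -0.06398009654615869 [0.54199413 0.34045816 0.08608241]
54 [-0.1370761  -3.12120711  6.58622915] -0.012151518974247332 [0.54206116 0.34047749 0.08608479]
42 [-0.58409284 -2.65562276  5.18480531] -0.007860181026126081 [0.54207712 0.34051659 0.08608936]
30 [ 0.42797922 -2.75571701  5.31052288] -0.02348755024032876 [0.54212259 0.34055148 0.08610254]
16.7 [ 0.7375955  -2.8661374   5.03138132] 0.021012228695055316 [0.54220106 0.3405863  0.08610575]
7.1583
9.0
```

View pics/w3.png

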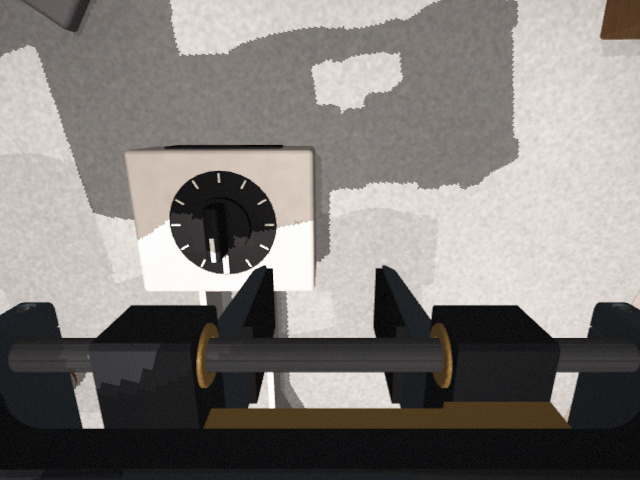

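```bash
python3 - <<'E'
import cv2
a=cv2.imread("pics/w3.png")[160:290,150:300]
cv2.imwrite("pics/d4.png",cv2.resize(a,None,fx=5,fy=4.6,interpolation=cv2.INTER_CUBIC))
E
```

```text
(no output)
```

View pics/d4.png

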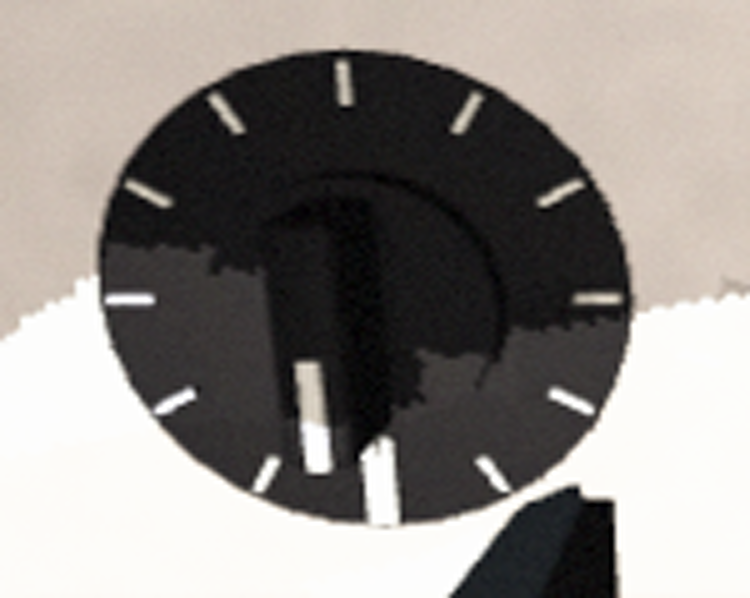

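```bash
python3 - <<'E'
from h import *
c=wcal("w3"); p=lambda x,y:(150+x/5,160+y/4.6)
def ang(u,v,z):
    a=atz(c,p(*u),z);b=atz(c,p(*v),z);d=a-b;return np.degrees(np.arctan2(d[1],d[0])),a[:2],b[:2]
print("ptr",ang((308,362),(319,472),.1065))
print("zero",ang((377,440),(385,524),.0725))
print("opp->zero",ang((343,62),(385,524),.0725))
print("90",ang((105,299),(624,299),.0725))
E
```

```text
ptr (np.float64(106.79588107758042), array([0.5433276 , 0.33766678]), array([0.54915178, 0.31837115]))
zero (np.float64(107.10467722505561), array([0.55113665, 0.31268189]), array([0.55632749, 0.2958137 ]))
opp->zero (np.float64(106.89237652713915), array([0.52991104, 0.38280207]), array([0.55632749, 0.2958137 ]))
90 (np.float64(-163.22094287144856), array([0.49933272, 0.32678725]), array([0.58649233, 0.35306753]))
```

Pointer and zero mark agree within about 0.3°. Next is the short pot.

```bash
cat >> h.py <<'E'
YW=LY-180; Z=0.008; UP=0.13
def fl(arm):
    f=np.array(arm.current_force()); return np.round([f@L,f@N,f[2]],1)
def fetch(arm,pos,via):
    p=np.array([pos[0],pos[1],0.])
    arm.grip(0.085)
    arm.move_to(p+[0,0,UP],R(YW)); arm.move_l(p+[0,0,Z],feed=0.12)
    print("down",fl(arm),arm.current_t()); arm.grip(0.044)
    print("w",arm.current_width(),fl(arm))
    for v in via:
        arm.move_l([v[0],v[1],Z],feed=0.13); print(v[:2],fl(arm),arm.current_width())
    print(arm.current_t())
def insert(arm,xs,x1,step=0.01):
    for x in np.arange(xs,x1+1e-9,step):
        arm.move_l(lane(x,0,Z),feed=0.1)
        f=fl(arm)
        if abs(f[:2]).max()>15: print("force",x,f); return False
    print("in",f,arm.current_width(),arm.current_t()); return True
def push(arm,x0,xend,fmax=9,pre=0.02):
    # x0: present tcp lane x. raise, close, go behind, push
    arm.grip(0.072); arm.move_l(lane(x0,0,UP-0.03),feed=0.15)
    arm.grip(0.0); xb=x0-0.025-0.0135-0.012
    arm.move_l(lane(xb,0,UP-0.03),feed=0.15); arm.move_l(lane(xb,0,Z),feed=0.15)
    print("behind",fl(arm),arm.current_t(),arm.current_width())
    b=fl(arm)
    x=xend-0.006; arm.move_l(lane(x,0,Z),feed=0.06); print(x,fl(arm))
    while x<xend+0.008:
        x+=0.001; arm.move_l(lane(x,0,Z),feed=0.03); f=fl(arm); print(round(x,4),f,end=' ')
        if (f-b)[0]<-fmax: break
    print("\nend",x,arm.current_t())
E
python3 - <<'E'
from rig import arm
from h import *
arm.move_l(arm.current_ee_pos()+np.array([0,0,-.02]))
fetch(arm,(0.4435,-0.1216),[(0.455,-0.035),lane(-0.29)])
wshot(arm,"w4")
cv2.imwrite("pics/t4.png",arm.snapshot("top")[:,:,::-1])
E
```

```text
down [-0.5  0.8  0.5] 13.0667
w 0.04941840544929116 [1.6 1.1 4.9]
(0.455, -0.035) [ 5.1 -1.9  7. ] 0.049300181319020524
[ 6.44300345e-01 -4.84808165e-04] [ 1.5  7.5 12.1] 0.04879850713499482
16.1667
```

View pics/w4.png

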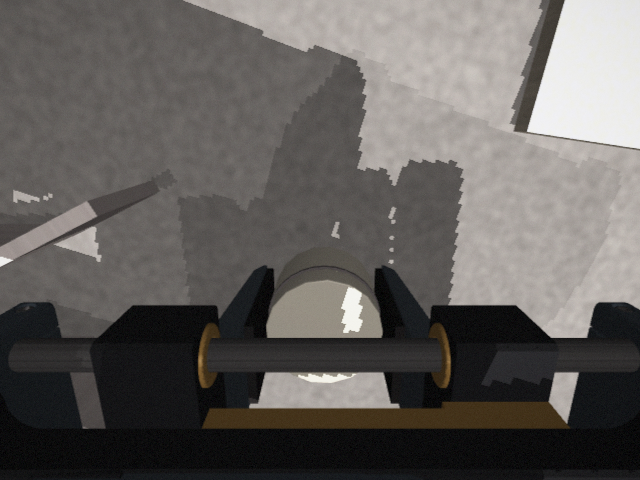

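View pics/t4.png

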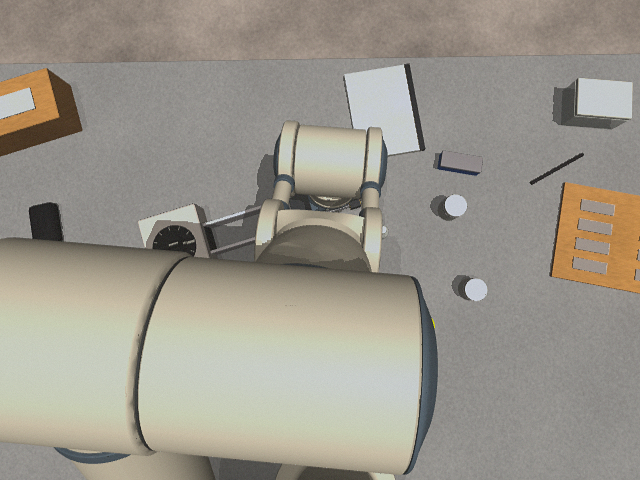

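```bash
python3 - <<'E'
from rig import arm
from h import *
print(arm.current_ee_pos(),fl(arm),arm.current_tool_rot())
arm.grip(0.056); print(fl(arm)); arm.sleep(0.2); print(arm.current_ee_pos(),fl(arm),arm.current_width())
wshot(arm,"w5")
E
```

```text
[ 0.64309109 -0.00136606  0.00806473] [ 1.2  5.9 12.4] [[ 9.57964970e-01  2.86876503e-01 -2.23348889e-03]
 [ 2.86877401e-01 -9.57967301e-01  8.58938969e-05]
 [-2.11496838e-03 -7.23020832e-04 -9.99997502e-01]]
[ 0.1 -0.2 -0.9]
[ 6.44310439e-01 -5.04305282e-04  7.92089676e-03] [ 0.4 -1.3 -0.2] 0.05616802318653119
```

View pics/w5.png

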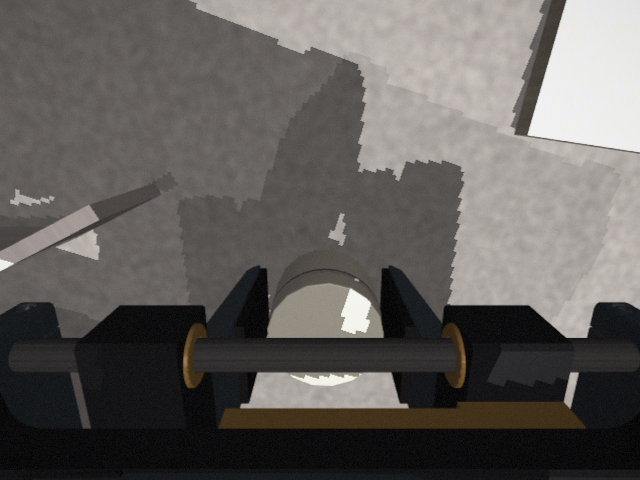

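```bash
python3 - <<'E'
from h import *
import cv2
c=wcal("w5"); im=cv2.imread("pics/w5.png")
for y,col in ((0,(0,255,0)),):
    pts=[proj(c,lane(-.29+.025*np.cos(a),y+.025*np.sin(a),.042)) for a in np.linspace(0,6.283,60)]
    for p in pts: cv2.circle(im,(int(round(p[0])),int(round(p[1]))),0,col,-1)
cv2.imwrite("pics/d5.png",cv2.resize(im[230:400,240:420],None,fx=3.5,fy=3.5))
E
```

```text
(no output)
```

View pics/d5.png

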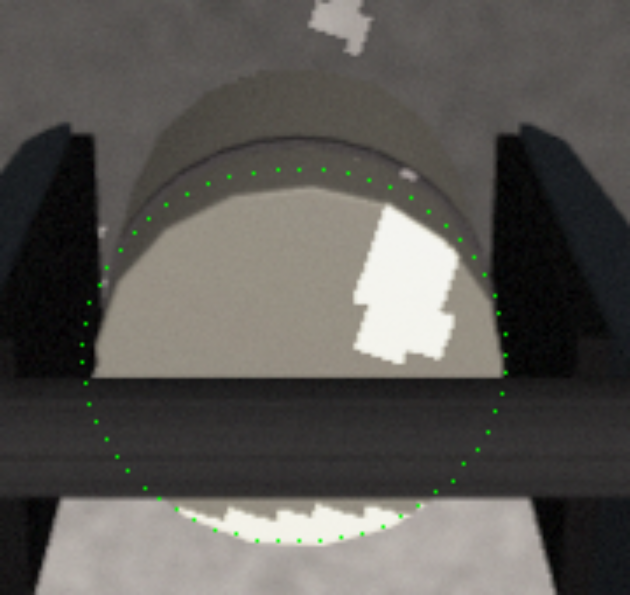

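```bash
python3 - <<'E'
from rig import arm
from h import *
if insert(arm,-0.28,-0.085): push(arm,-0.085,-0.0635)
E
```

```text
in [ 0.5 -0.3  0.9] 0.05586235691696416 21.85
behind [ 0.1 -0.9  0.5] 25.45 0.000689633607236225
-0.0695 [-0.2  0.1 -0.1]
-0.0685 [-0.8  0.2  1. ] -0.0675 [-0.6 -0.3 -0.3] -0.0665 [-0.9 -0.4  0.2] -0.0655 [-0.   0.6 -0.4] -0.0645 [-0.4 -0.3 -0.3] -0.0635 [ 0.   0.5 -0.1] -0.0625 [-0.5  0.2  0.8] -0.0615 [-1.1 -0.7 -0.1] -0.0605 [-6.4  0.2  0.4] -0.0595 [-13.2  -0.5   2.4] 
end -0.0595 29.2
```

Short pot is home: the push force rises sharply at x = -61 mm. Now the medium pot, with a picture taken from above it first.

```bash
sed -i 's/feed=0.13); print(v/feed=0.18); print(v/' h.py; python3 - <<'E'
from rig import arm
from h import *
arm.move_l(lane(-0.0625,0,Z)); arm.move_l(lane(-0.075,0,0.12),feed=0.25)
m=np.array([0.445,-0.308,0])
arm.grip(0.085)
arm.move_to(m+[0,0,0.12],R(YW))
cv2.imwrite("pics/t6.png",arm.snapshot("top")[:,:,::-1]); wshot(arm,"w6");print(arm.current_t())
E
```

```text
33.3917
```

View pics/t6.png

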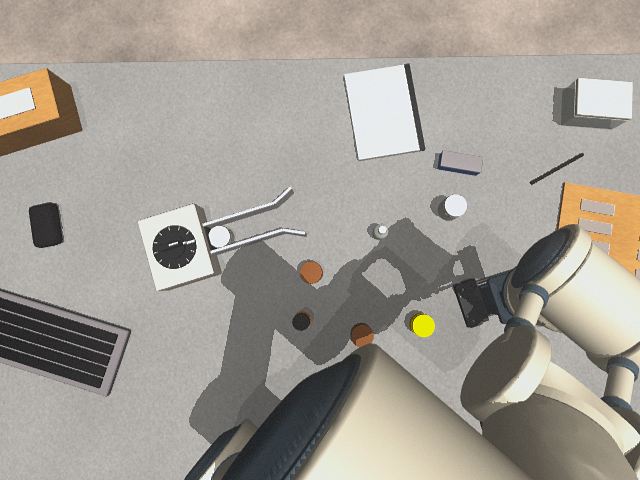

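View pics/w6.png

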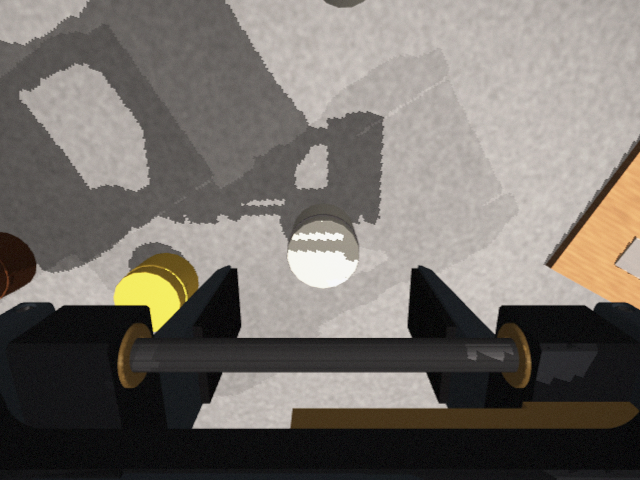

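Top view: the short pot sits against the stop at (219,237), the dial pointer is toward the lane, and the bystanders are unmoved.

```bash
cat >> h.py <<'E'
def run(arm,pos,via,xc,xend):
    p=np.array([pos[0],pos[1],0.])
    arm.move_l(p+[0,0,Z],feed=0.2); arm.grip(0.044); print("w",arm.current_width(),fl(arm),arm.current_t())
    for v in via:
        arm.move_l([v[0],v[1],Z],feed=0.22); print(fl(arm))
    arm.grip(0.056); print(arm.current_t())
    for x in (-0.22,-0.17,xc):
        arm.move_l(lane(x,0,Z),feed=0.16); f=fl(arm)
        if abs(f[:2]).max()>15: print("force",x,f); return False
    arm.grip(0.066); arm.move_l(lane(xc,0,0.085),feed=0.3)
    arm.grip(0.0); xb=xc-0.046
    arm.move_l(lane(xb,0,0.085),feed=0.25); arm.move_l(lane(xb,0,Z),feed=0.3)
    b=fl(arm); print("behind",b,arm.current_t())
    x=xend-0.004; arm.move_l(lane(x,0,Z),feed=0.07); f=fl(arm); print(x,f)
    while x<xend+0.008 and (f-b)[0]>-7:
        x+=0.0015; arm.move_l(lane(x,0,Z),feed=0.05); f=fl(arm); print(round(x,4),f,end=' ')
    print("\nend",x,arm.current_t()); return True
E
python3 - <<'E'
from rig import arm
from h import *
run(arm,(0.445,-0.308),[(0.455,-0.035),lane(-0.29)],-0.122,-0.1113)
E
```

```text
w 0.04964181586165627 [1.2 0.2 6.4] 34.7333
[ 6.3 -3.   8.2]
[-1.1 -1.5  2.7]
37.4833
behind [-0.1  0.3  1.5] 41.5667
-0.1153 [ 0.3 -0.7 -0.3]
-0.1138 [-0.2 -0.  -0.1] -0.1123 [-1.6  1.3  1.4] -0.1108 [-7.5  0.1  5.2] 
end -0.1108 43.2167
```

```bash
python3 - <<'E'
from rig import arm
from h import *
arm.move_l(lane(-0.1125,0,Z)); arm.move_l(lane(-0.12,0,0.12),feed=0.3)
arm.move_to([0.6263,-0.2685,0.12],R(YW)); arm.grip(0.08)
cv2.imwrite("pics/t7.png",arm.snapshot("top")[:,:,::-1]); wshot(arm,"w7");print(arm.current_t())
E
```

```text
46.9333
```

View pics/t7.png

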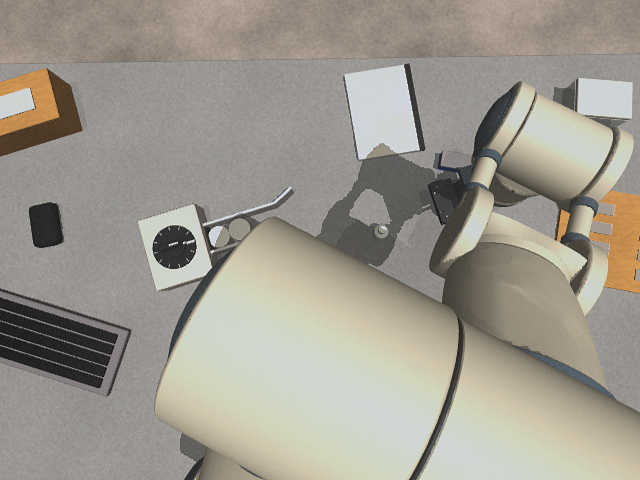

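View pics/w7.png

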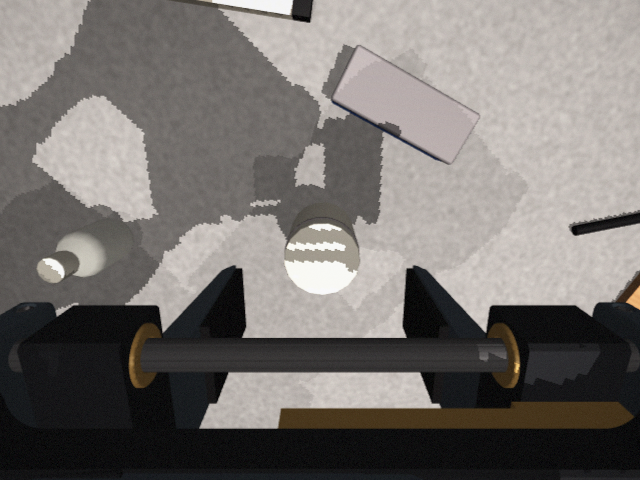

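The first two pots sit together at (219,237) and (240,231), and the tall one is centred under the gripper. 25 s left, so I'm going on with the tall pot.

```bash
python3 - <<'E'
from rig import arm
from h import *
run(arm,(0.6263,-0.2685),[lane(-0.37)],-0.172,-0.1613)
x=-0.163
arm.move_l(lane(x,0,Z)); arm.move_l(lane(-0.175,0,0.12),feed=0.3)
arm.move_l(lane(-0.25,-0.08,0.2),feed=0.3)
cv2.imwrite("pics/t8.png",arm.snapshot("top")[:,:,::-1]);cv2.imwrite("pics/s8.png",arm.snapshot("side")[:,:,::-1]); wshot(arm,"w8");print(arm.current_t())
E
```

```text
w 0.04976835157322966 [0.5 0.2 6.3] 48.2083
[ 3.6 -2.8  6.7]
49.5833
behind [-0.3  0.3  0.9] 53.9583
-0.1653 [ 0.6  1.  -0. ]
-0.1638 [-0.8  0.4  0.8] -0.1623 [-1.7 -0.2  0.9] -0.1608 [-7.5  0.5  0.6] 
end -0.1608 55.6083
57.1333
```

View pics/t8.png

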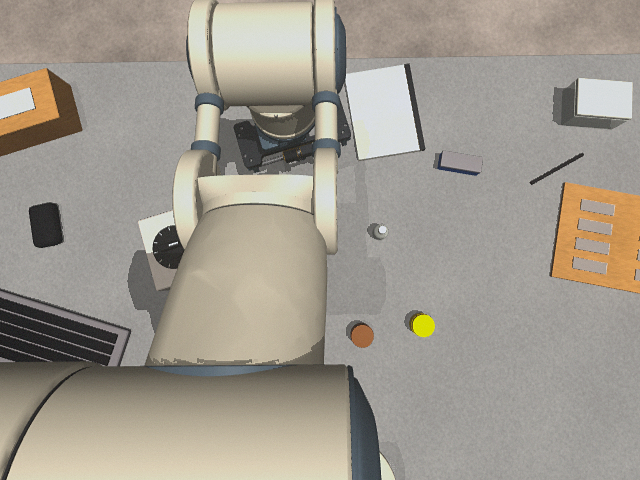

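View pics/s8.png

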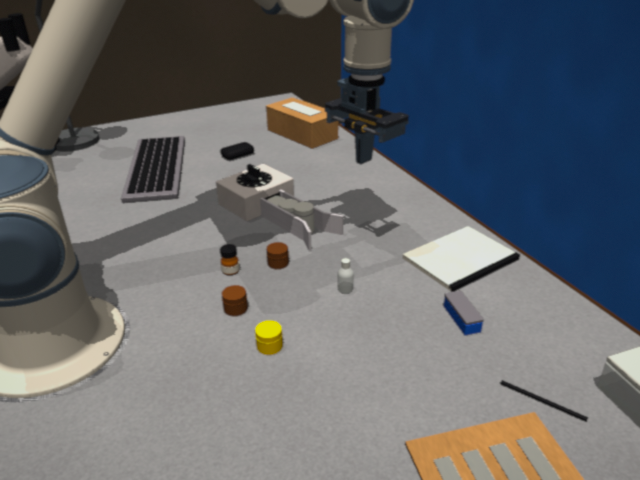

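View pics/w8.png

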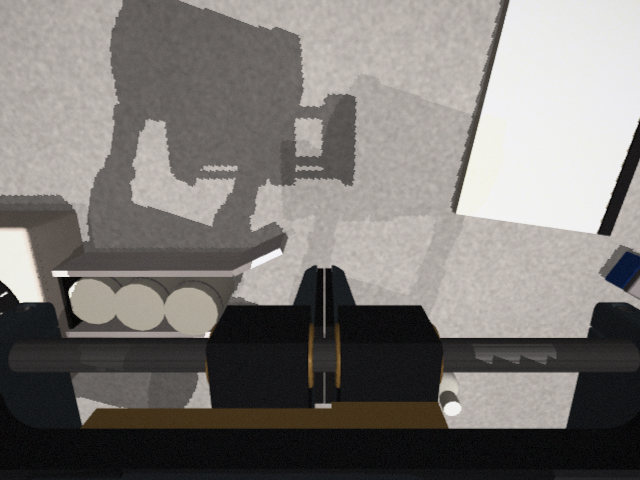

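```bash
python3 - <<'E'
from rig import arm
from h import *
c=wcal("w8")
for p,z in (((95,301),.042),((140,307),.054),((192,311),.066)):
    d=atz(c,p,z)-S0; print(np.round([d@L*1e3,d@N*1e3],1))
arm.move_joints(np.array(arm.current_joint_positions())+[-45,0,0,0,0,0])
im=arm.snapshot("top")[:,:,::-1]; print(arm.current_t(),arm.current_width())
cv2.imwrite("pics/d9.png",cv2.resize(im[180:310,120:320],None,fx=4,fy=4,interpolation=cv2.INTER_CUBIC))
E
```

```text
[-28.3   1.3]
[-77.4   1.4]
[-130.2   -0.9]
59.15 0.0004986501113940308
```

View pics/d9.png

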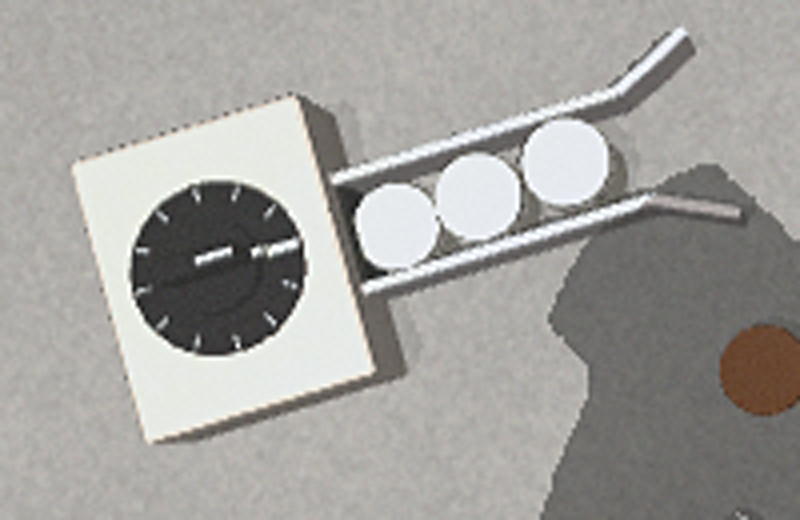

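```bash
python3 - <<'E'
from h import *
for p,z in (((397,226),.042),((478,196),.054),((566,161),.066)):
    d=atz("top",(120+p[0]/4,180+p[1]/4),z)-S0; print(np.round([d@L*1e3,d@N*1e3],1))
E
```

```text
[-27.5   3. ]
[-77.3   2.4]
[-130.4    0.4]
```

Both views put the tall pot about 3 mm off the medium one. There's time for one more gentle push with a slow release.

```bash
python3 - <<'E'
from rig import arm
from h import *
arm.move_to(lane(-0.185,0,0.1),R(YW)); arm.move_l(lane(-0.178,0,Z),feed=0.25)
b=fl(arm); print(b,arm.current_t())
x=-0.168; arm.move_l(lane(x,0,Z),feed=0.08); f=fl(arm); log=[(x,f.tolist())]
while x<-0.152 and (f-b)[0]>-12:
    x+=0.0015; arm.move_l(lane(x,0,Z),feed=0.05); f=fl(arm); log.append((round(x,4),f.tolist()))
print(log,arm.current_t())
arm.move_l(lane(x-0.003,0,Z),feed=0.012); print(fl(arm),arm.current_t())
arm.move_l(lane(-0.19,0,0.12),feed=0.3)
wshot(arm,"w9");print(arm.current_t())
E
```

```text
[-1.1  0.3  0.5] 61.7167
[(-0.168, [-0.4, -0.1, -0.6]), (-0.1665, [-0.4, 0.4, 1.0]), (-0.165, [-0.4, 0.1, 0.3]), (-0.1635, [-1.4, -0.5, 0.9]), (-0.162, [-2.1, -0.7, 0.1]), (-0.1605, [-10.9, -0.3, 1.9]), (-0.159, [-18.3, -0.0, 4.2])] 63.4917
[-3.1  0.4  0.7] 63.8917
64.475
```

View pics/w9.png

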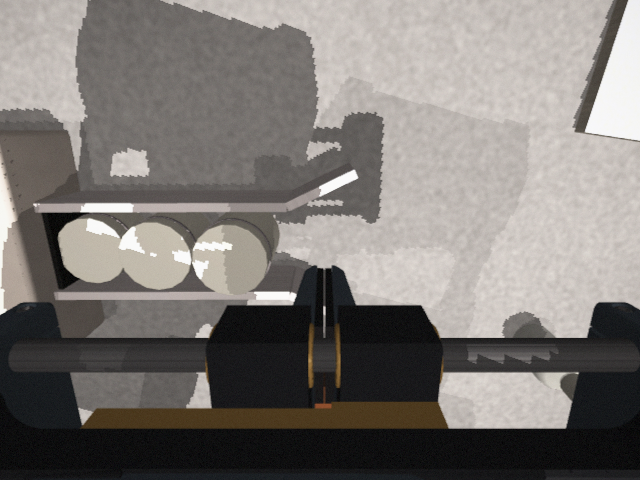

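```bash
python3 - <<'E'
from h import *
c=wcal("w9"); im=cv2.imread("pics/w9.png")
for x,z in ((-25,.042),(-75,.054),(-125,.066)):
  for s,col in ((0,(0,255,0)),(-3,(0,0,255))):
    for a in np.linspace(0,6.283,50):
        p=proj(c,lane((x+s+25*np.cos(a))/1e3,.025*np.sin(a),z)); cv2.circle(im,(int(round(p[0])),int(round(p[1]))),0,col,-1)
a=lane(0,-.03,.052);b=lane(0,.03,.052)
cv2.imwrite("pics/d10.png",cv2.resize(im[190:310,30:300],None,fx=2.9,fy=2.9,interpolation=cv2.INTER_NEAREST))
raw=cv2.imread("pics/w9.png"); cv2.imwrite("pics/d11.png",cv2.resize(raw[190:310,30:300],None,fx=2.9,fy=2.9,interpolation=cv2.INTER_CUBIC))
E
```

```text
(no output)
```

View pics/d10.png

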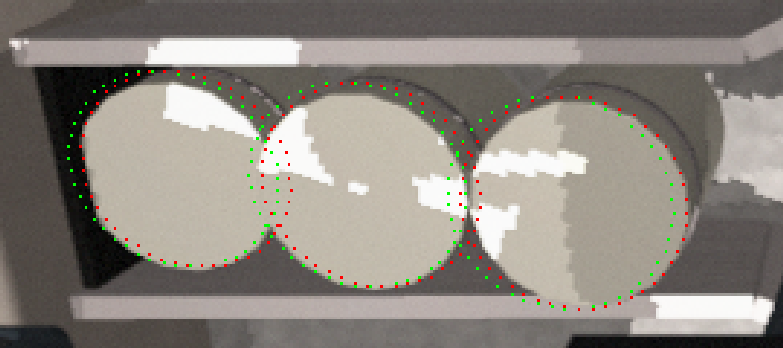

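View pics/d11.png

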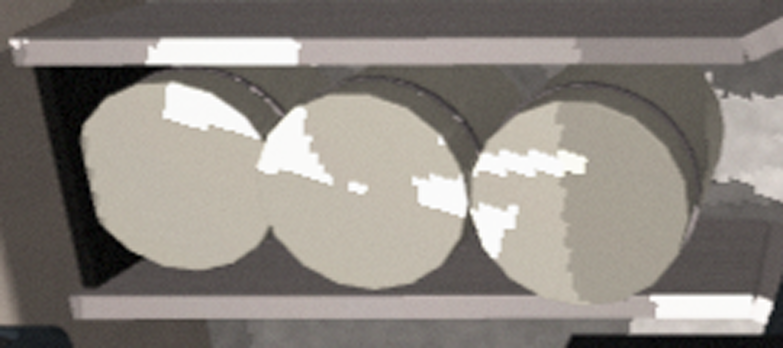

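```bash
python3 - <<'E'
from rig import arm
from h import *
arm.move_l(lane(-0.171,0,Z),feed=0.25); b=fl(arm)
x=-0.1635; arm.move_l(lane(x,0,Z),feed=0.06); f=fl(arm); log=[(x,f.tolist())]
while x<-0.1604 and (f-b)[0]>-3.5 and arm.current_t()<67:
    x+=0.0007; arm.move_l(lane(x,0,Z),feed=0.03); f=fl(arm); log.append((round(x,4),f.tolist()))
print(log,arm.current_t())
arm.move_l(lane(x-0.002,0,Z),feed=0.01); arm.move_l(lane(-0.19,0,0.12),feed=0.3)
wshot(arm,"w10");print(arm.current_t())
E
python3 - <<'E'
import cv2
raw=cv2.imread("pics/w10.png"); cv2.imwrite("pics/d12.png",cv2.resize(raw[190:310,30:300],None,fx=2.9,fy=2.9,interpolation=cv2.INTER_CUBIC))
E
```

```text
[(-0.1635, [-1.5, -0.9, 0.9]), (-0.1628, [-0.2, 0.5, 2.5]), (-0.1621, [-1.7, -0.2, -0.3]), (-0.1614, [-5.1, 0.2, 2.5])] 66.1083
67.0417
```

View pics/d12.png

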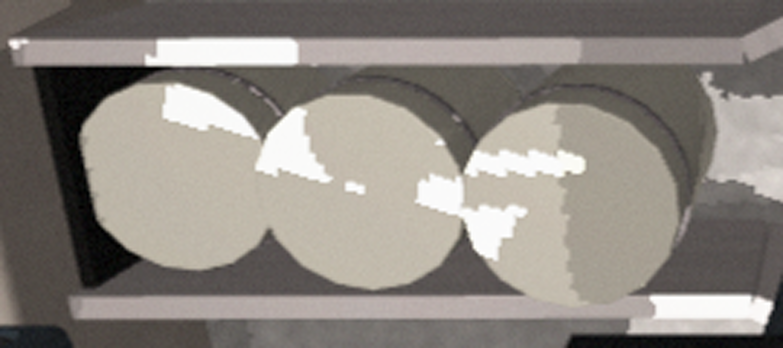

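The tall pot moved about 2 mm closer (lid edge 688→680 px) and now overlaps the medium lid. The gripper is clear, so I'm handing in.

```bash
python3 - <<'E'
from rig import arm
arm.sign_off(); print(arm.current_t())
E
```

```text
the job is handed in; nothing more can be done
the job is handed in; nothing more can be done
```

I turned the dial back to zero, slid the short, medium and tall pots into the lane in that order, and handed in at about 67 s of the 72 s allowed.

- **Dial:** it started at about 1.28 rad. A close-up right after turning it back put the pointer within about 0.3° of the zero mark, and a later top view still showed it there.
- **Pots against the stop:** each push ended on a hard contact, and the three contact positions were 50 mm apart, which matches pots touching the stop and each other.
- **A check that disagreed:** the pictures then showed the tall pot about 2–3 mm off the medium one, so it had sprung back when released. I pushed it again twice, the last time lightly with a slow release. The last picture shows it about 2 mm closer, with its lid edge meeting the medium's, though a gap of up to a millimetre is possible.
- **Short pot:** image measurements place it about 2–3 mm short of the stop. The push force says it is home, and the camera and stop position are only good to about 2 mm, so I trusted the force.
- **Handling:** the pots were gripped only to slide them at bench level. There was up to about 12 N of downward pressure on the short one and no visible tipping.
- **Other objects:** the dropper bottle, oil jar, slide box and look-alikes stood where they were in the last overall views.
- **Forces:** the highest force I read during pushing was about 18 N.

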